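# Repack the hearing-aid box beside the shower

### The arm

A 7-joint arm with a two-finger parallel gripper is mounted at the origin on the work surface. World frame = base frame: x ahead of the robot, y to its left, z up, the work surface at z = 0. Lengths are in m, angles in rad, forces in N, time in s.
With the tool pointing down it reaches from about 0.425 to 1.025 m from the base axis. Payload 9.4 kg.
Tool frame: the origin (TCP) lies on the centre line of the jaws, within the pads' length; the fingertips stand 14 mm ahead of it and the grasp point (between the pads) lies 5 mm behind it; z points along the fingers, y is the direction in which the jaws open and shut (so a half turn about z gives the same grasp; the last joint's range is limited). The gripper opens to 93 mm and grips with 3 to 60 N. Pads are 15 mm wide; open, the fingers measure 128 mm over their backs; the gripper's body (75 mm by 188 mm) begins 65 mm behind the grasp point.
Start: joints at [-1.303, 0.599, -0.003, 1.599, 0.002, 0.943, -0.08], TCP at [0.245, 0.682, 0.233] pointing down, gripper open.
Joint ranges: [-2.57, 2.57], [-0.35, 1.97], [-1.29, 1.29], [0.11, 2.56], [-1.05, 4.19], [0.11, 1.86], [-2.63, 2.63]. Speed limits (rad/s): [2.22, 2.22, 3.01, 3.01, 3.14, 3.14, 3.14].

### API

Orientations are given as a unit quaternion [x, y, z, w].
In Python, from station import * gives the robot as it stands. The module is installed in compiled form; this text tells all that it offers.
- The arm moves only by the shell command python3 -m handwheel 'ROWS' [OPENING] [FORCE]. ROWS is JSON, a list that holds one entry, the list of rows, each a list of 4 numbers: the shift along the world's x, y, z in m, then the turn about the world's z in rad. In form: [[[tx, ty, tz, twist], ...]]. A call has 1 to 5 rows; each row is the pose to reach, as a shift and turn from the pose commanded when the call began; what a row does not reach only later rows make up. A row lasts 1/10 s, in which the tool goes at most 50 mm and 8.59 degrees, less where a joint would pass 70% of its speed; a pose out of reach is approached as far as the arm can. A call with a gripper value outside its range is refused whole. OPENING is the closure in counts, from 0 (fully open) to 255 (shut), set as the call begins (- or left out, the last holds). The fingers move at their own pace and stop on an object; FORCE is the grip in N (left out, the last holds). Time passes only in rows, so rows that repeat a pose let the fingers close. It gives the time, the measured TCP pose, the force and the opening at its end, in the units of the state.
- get_state(): the state, without advancing time (a new reading comes with each control period).
- read_camera(name): name is "scene" or "top"; returns a dict with "image" (420x560x3 uint8, red, green, blue), "fovy" (degrees; the focal length in pixels is half the picture's height over the tangent of half this angle, whatever the lens; pixels are square), "cx", "cy" (the principal point, pixels), "k1" (the pictures are not rectified: a ray, as slopes to the right and down, at radius r is drawn at 1 + k1 r^2 times it, then the intrinsics apply), "R" (3x3) and "t" (3): a world point X has camera coordinates R X + t. Camera axes: x right, y down, z forward; pixel columns grow to the right and rows downward; lengths in m; the calibration is good to about 2 mm. A picture is of the moment at which its call begins. There is no depth.
- close_job(): hands the job in, once; it reports no verdict.
The state is a dict: "time": time; "qpos": joint angles; "joint_velocities": joint speeds; "joint_torque": joint torques, N m; "tcp_pos": TCP position; "tool_rot": TCP orientation; "ft_force": force on the tool from outside, world axes, zero at the start; "wrist_torque": the same for the moment, N m; "opening": finger opening in m.
Only numpy, scipy, OpenCV 4.12 (cv2) and the standard library are available. Lean on these libraries where they do the work, as an engineer would, in place of code of your own. Each camera call takes 0.05 s, during which the arm holds its last target.

### The job

Put the three hearing-aid parts back into the open hearing-aid box, each flat on the floor of its own compartment and the right way up: the tall square dispenser, which is packed tightly in the crate with two jars, into the square compartment, the perforated round drying capsule into the round one, and the round-ended pod into the long one. Leave the look-alikes where they are: the two squat jars in the crate, the domed bottle cap and the square-cornered soap case.

Things in the scene. Friction and masses are not known exactly. Their poses are not given: they have to be found in the camera images.
- dispenser: tall white square dispenser, 34 x 34 mm, 54 mm high plus a grey round dial (24 mm across, dark mark) on top: 58 mm in all; 50 g. Origin: centre of its underside; z up, x and y square to its sides. Starts upright in a snug crate, in a row (along its y) with two jars, in any order, 0.5 mm from neighbours and walls. Its upper 24 mm stand clear of the jars: grip there, pull straight up.
- capsule: round flat white drying capsule, 36 mm across and 22 mm high, flat top with seven small dark holes, 30 g. Origin: centre of its underside, z up. Starts lying flat on the table.
- pod: white pod with half-round ends, 62 mm long (its x axis), 36 mm wide (y), 24 mm high, a thin grey line across the top, 50 g. Origin: centre of its underside, z up. Starts lying flat on the table.
- well_square: square grey compartment with black floor, opening 54 x 54 mm, for the dispenser. Rim top 8 mm, floor 2 mm above the origin (centre of its underside, 4 mm above the table); z up. One of three side by side in the open white hearing-aid box, in any order, 72 mm apart along their common y. Box: fixed, 96 mm (x) x 224 mm (y), walls 12 mm high.
- well_round: round grey compartment with black floor, opening 56 mm across, for the capsule. Rim top 8 mm, floor 2 mm above the origin (centre of its underside, 4 mm above the table); z up. In the same box, whose lid lies folded flat back on the compartments' +x side (96 x 224 mm, 12 mm high).
- well_long: long grey compartment with black floor, opening 80 mm along its x and 58 mm along its y, for the pod (lengthways along this x, either way round). Rim top 8 mm, floor 2 mm above the origin (centre of its underside, 4 mm above the table); z up. In the same box.
- jar_a: look-alike in the crate: squat jar, clear square body 34 x 34 x 24 mm with white round screw cap 30 mm across, 34 mm high in all. Origin: centre of its underside. Not a hearing-aid part, stays in the crate (grey, fixed, 41 x 111 mm outside, long side along the row, walls 26 mm high, floor 3 mm).
- jar_b: look-alike in the crate: squat jar, clear square body 34 x 34 x 24 mm with white round screw cap 30 mm across, 34 mm high in all. Origin: centre of its underside. Not a hearing-aid part, stays in the crate (grey, fixed, 41 x 111 mm outside, long side along the row, walls 26 mm high, floor 3 mm).
- bottle_cap: look-alike of the capsule: larger white domed bottle cap, 48 mm across, 26 mm high, with a small grey tab and no holes. Origin: centre of its underside. Stays where it lies.
- soap_case: look-alike of the pod: larger white soap case with square corners, 82 mm (x) x 50 mm (y) x 24 mm, grey panel on top. Origin: centre of its underside. Stays where it lies.
Things that resemble listed ones, but are neither listed nor needed, are in the scene too. What is shaped like the capsule but pink is not meant.

How it is judged:
By the outcome, as a careful person would: the job done as asked, in the order asked, and still so for the second after the job is handed in, with the robot touching nothing.
It also fails if it takes over 88 s, if anything falls off the work surface, if the arm or the gripper's body presses on something with over 40 N, if the wrist force passes 120 N, or if a joint passes its speed limit or range.

## Working session

There is one attempt and no reset: what is moved stays moved. The work goes in short steps, Python scripts to look and compute and a shell command to move; the robot and the scene stay as the last step left them, time stands still between calls to the robot, and variables do not carry over. Pictures are saved under pics/ and viewed, and the job is handed in when it is done.

```bash
mkdir -p pics
python3 - <<'E'
from station import *
import cv2,numpy as np
for n in ("scene","top"):
    c=read_camera(n); cv2.imwrite(f"pics/{n}0.png",c["image"][:,:,::-1]); np.save(f"{n}0.npy",c,allow_pickle=True)
    print(n,{k:(np.round(v,4).tolist() if k!='image' else 0) for k,v in c.items()})
s=get_state(); print(s)
E
```

```text
scene {'image': 0, 'fovy': 43.0728, 'cx': 278.1131, 'cy': 205.6502, 'k1': 0.0715, 'R': [[-0.5809, 0.8139, -0.0082], [0.5435, 0.3803, -0.7483], [-0.6059, -0.4392, -0.6633]], 't': [0.2923, -0.2558, 1.4452]}
top {'image': 0, 'fovy': 42.3568, 'cx': 272.3421, 'cy': 217.2943, 'k1': -0.0694, 'R': [[-0.0123, -0.9998, -0.0126], [-0.9925, 0.0137, -0.1212], [0.1214, 0.011, -0.9925]], 't': [0.0227, 0.5319, 1.1775]}
{'time': 0.1, 'qpos': array([-1.30267752,  0.6000132 , -0.00251689,  1.60004754,  0.00182153,
        0.94288874, -0.07979495]), 'joint_velocities': array([-0.00047484, -0.00202705,  0.00140224, -0.00318618,  0.00012401,
        0.00059701,  0.000757  ]), 'joint_torque': array([ 5.34027771e-03, -7.66554666e+01,  1.50224280e+00, -2.52937335e+01,
       -5.22899930e-02,  1.36494753e-02,  8.32761111e-05]), 'tcp_pos': array([0.24496205, 0.68192543, 0.23187059]), 'tool_rot': array([ 1.71529721e-01,  9.85178712e-01, -6.76785851e-04, -3.69989205e-05]), 'ft_force': array([-0.43790491, -0.22151923, -0.18599731]), 'wrist_torque': array([ 0.01079083,  0.01013881, -0.02169416]), 'opening': 0.09314782008628908}
```

View pics/scene0.png

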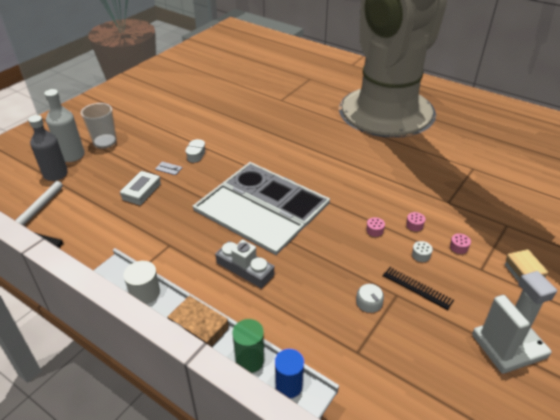

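View pics/top0.png

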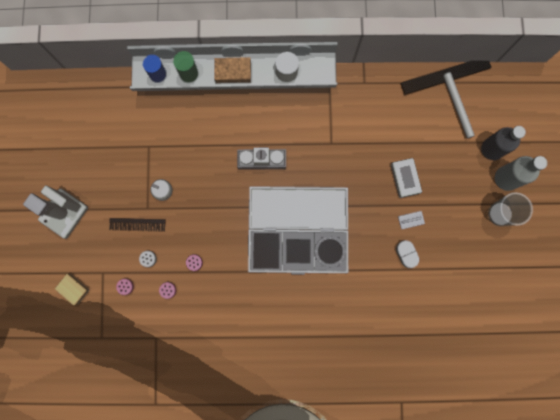

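The scene view shows the crate at about (245,262), the box at (262,205), the capsule at (422,250) and the pod at (195,150). In the top view the dispenser is at (261,155) between the two jars. The compartments there are long (266,251), square (299,251) and round (330,251), with the pod at (408,254) and the white perforated capsule at (147,259). I'll zoom in next.

```bash
cat > h.py <<'E'
import numpy as np,cv2
def load(n,i=0): return np.load(f"{n}{i}.npy",allow_pickle=True).item()
def K(c):
    f=210/np.tan(np.radians(c["fovy"])/2); return f
def ray(c,uv):
    f=K(c); d=(np.array(uv,float)-[c["cx"],c["cy"]])/f
    u=d.copy()
    for _ in range(20): u=d/(1+c["k1"]*(u@u))
    R=np.array(c["R"]);t=np.array(c["t"])
    return -R.T@t, R.T@np.array([u[0],u[1],1.])
def onz(c,uv,z):
    o,d=ray(c,uv); return o+d*(z-o[2])/d[2]
def proj(c,X):
    p=np.array(c["R"])@np.array(X,float)+np.array(c["t"]); u=p[:2]/p[2]
    return u*(1+c["k1"]*(u@u))*K(c)+[c["cx"],c["cy"]]
def snap(tag):
    from station import read_camera
    for n in ("scene","top"):
        c=read_camera(n); np.save(f"{n}{tag}.npy",c,allow_pickle=True)
def crops(tag,regs,out):
    ims=[]
    for n,(x,y,w) in regs:
        im=load(n,tag)["image"][max(y-w,0):y+w,max(x-w,0):x+w,::-1]
        ims.append(cv2.resize(im,(266,266),interpolation=cv2.INTER_CUBIC))
    while len(ims)%3: ims.append(np.zeros_like(ims[0]))
    cv2.imwrite(out,np.vstack([np.hstack(ims[i:i+3]) for i in range(0,len(ims),3)]))
E
python3 - <<'E'
from h import *
crops(0,[("top",(262,158,30)),("top",(298,250,55)),("top",(147,259,20)),("top",(408,254,20)),("scene",(245,262,35)),("scene",(195,150,20))],"pics/z0.png")
E
```

```text
(no output)
```

View pics/z0.png

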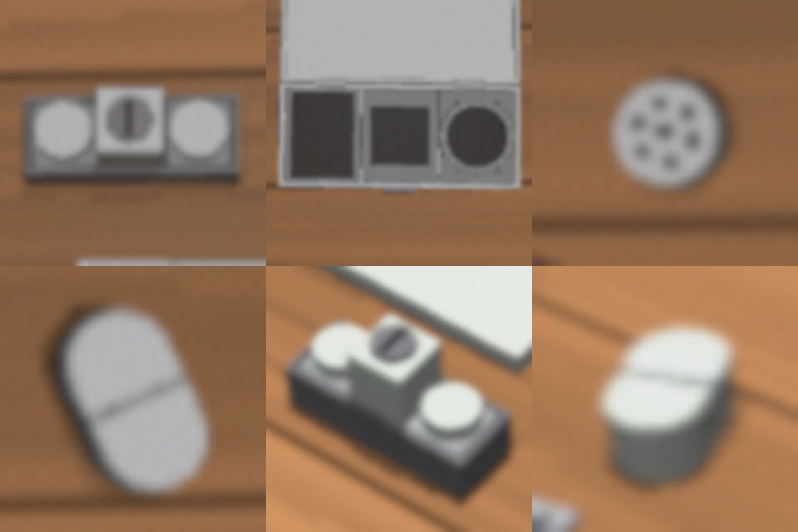

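The crops show the dispenser with its dial as the middle item of the crate row. The wells from left to right are long, square and round. The capsule has seven holes, and the pod is tilted about 25° in the top view. Next I'll measure them.

```bash
cat > meas.py <<'E'
from h import *
def blob(c,seed,lo,hi,maxsat=60,w=40):
    im=c["image"]; hsv=cv2.cvtColor(im,cv2.COLOR_RGB2HSV)
    m=((hsv[...,2]>=lo)&(hsv[...,2]<=hi)&(hsv[...,1]<maxsat)).astype(np.uint8)
    z=np.zeros_like(m); x,y=seed; z[y-w:y+w,x-w:x+w]=m[y-w:y+w,x-w:x+w]
    n,l,s,ce=cv2.connectedComponentsWithStats(z,connectivity=4)
    k=np.argmin([1e9 if i==0 else np.hypot(*np.subtract(ce[i],seed)) for i in range(n)])
    return (l==k).astype(np.uint8)
def flat(c,m,z):
    cs,_=cv2.findContours(m,cv2.RETR_EXTERNAL,cv2.CHAIN_APPROX_NONE)
    k=max(cs,key=len)
    p=np.array([onz(c,q[0],z)[:2] for q in k])*1000
    return p
def rep(name,c,m,z):
    p=flat(c,m,z); r=cv2.minAreaRect(p.astype(np.float32))
    (x,y),rad=cv2.minEnclosingCircle(p.astype(np.float32))
    print(name,"px",m.sum(),"rect",np.round(r[0],1),np.round(r[1],1),round(r[2],1),"circ",round(x,1),round(y,1),round(rad,1))
E
python3 - <<'E'
from meas import *
t=load("top");s=load("scene")
for c,n in((t,"top"),(s,"scene")):
    for nm,X,z in(("a",0,0),):
        pass
print("top vals", [ (p,t["image"][p[1],p[0]].tolist()) for p in [(147,253),(147,259),(408,250),(255,150),(262,164),(262,168),(299,251),(283,251),(299,210),(246,157)]])
rep("caps",t,blob(t,(147,259),135,255,w=16),.022)
rep("pod",t,blob(t,(408,254),135,255,w=22),.024)
rep("disp",t,blob(t,(261,154),165,255,w=12),.057)
for nm,sd in (("long",(266,251)),("sq",(299,251)),("rnd",(330,251))):
    rep(nm+"floor",t,blob(t,sd,0,75,w=24,maxsat=256),.006)
rep("lid",t,blob(t,(299,210),150,255,w=60),.012)
# row of box corners / crate
for nm,uv,z in [("sc caps",(422,247),.022),("sc pod",(196,147),.024),("sc dial",(244,246),.061)]:
    print(nm,np.round(onz(s,uv,z)*1000,1))
E
```

```text
top vals [((147, 253), [165, 164, 165]), ((147, 259), [133, 132, 132]), ((408, 250), [180, 181, 183]), ((255, 150), [177, 177, 178]), ((262, 164), [78, 75, 72]), ((262, 168), [67, 58, 53]), ((299, 251), [64, 59, 60]), ((283, 251), [117, 116, 118]), ((299, 210), [178, 179, 181]), ((246, 157), [179, 178, 180])]
caps px 183 rect [444.1 299.8] [34.2 33.7] 89.4 circ 444.0 300.1 17.9
pod px 403 rect [ 446.9 -287. ] [61.5 36.5] 24.6 circ 447.5 -288.4 31.3
disp px 31 rect [671.3  50. ] [ 8.9 27.3] 89.5 circ 671.3 49.9 14.3
longfloor px 830 rect [459.9  31.4] [54.6 74.8] 89.3 circ 459.9 32.5 45.6
sqfloor px 514 rect [457.8 -41.2] [49.9 49.9] 89.1 circ 458.3 -40.6 34.4
rndfloor px 436 rect [ 456.7 -113.6] [50.  49.8] 89.2 circ 457.0 -113.3 26.8
lid px 4020 rect [554.7 -42.1] [224.   97.5] 88.3 circ 557.1 -42.9 120.4
sc caps [440.3 296.8  22. ]
sc pod [ 443.5 -285.5   24. ]
sc dial [665.   38.7  61. ]
```

Run:
```python
from meas import *
t=load("top");s=load("scene")
for c,nm,pts in((t,"top",dict(dial=(261,155),ja=(246,157),jb=(277,157))),(s,"scene",dict(dial=(245,248),ja=(231,251),jb=(260,266),))):
    print(nm,[(k,c["image"][v[1],v[0]].tolist()) for k,v in pts.items()])
for th in(130,145,160):
  rep(f"disp{th}",t,blob(t,(261,155),th,255,w=14),.057)
  rep(f"ja{th}",t,blob(t,(246,157),th,255,w=9),.037)
  rep(f"jb{th}",t,blob(t,(276,157),th,255,w=9),.037)
g=np.array(t["image"].mean(2),int)
print(g[144:176,250:274])
sg=np.array(s["image"].mean(2),int)
print(sg[236:264,228:264])
# crate dark body, top
```

```text
top [('dial', [87, 83, 82]), ('ja', [179, 178, 180]), ('jb', [178, 177, 178])]
scene [('dial', [134, 134, 138]), ('ja', [184, 189, 182]), ('jb', [230, 234, 228])]
disp130 px 221 rect [669.1  46.7] [46.8 36.2] 89.7 circ 667.9 46.7 28.8
ja130 px 170 rect [673.   71.2] [31.7 34.5] 89.8 circ 675.2 71.0 21.7
jb130 px 149 rect [670.8   4.6] [29.4 27.7] 89.1 circ 670.6 5.0 16.0
disp145 px 124 rect [671.1  38.9] [31.2 32. ] 89.4 circ 670.3 39.1 21.4
ja145 px 128 rect [670.7  73.5] [27.2 25.4] 89.1 circ 670.0 74.1 14.8
jb145 px 126 rect [669.7   5.7] [27.1 25.4] 89.1 circ 670.4 4.8 14.6
disp160 px 41 rect [669.9  31.1] [11.1 29.6] 89.4 circ 669.9 31.1 15.8
ja160 px 109 rect [670.8  74.6] [24.9 25.5] 89.6 circ 670.8 74.2 13.3
jb160 px 111 rect [670.2   5.1] [24.2 25.9] 44.8 circ 669.7 4.6 13.7
[[ 80  82  81  79  79  80  80  81  79  79  79  80  78  80  77  77  78  78
   78  78  79  78  78  78]
 [ 78  78  77  78  76  79  79  79  78  78  78  79  78  79  78  79  80  80
   79  82  80  81  80  81]
 [ 87  87  88  89  92  93  94  96  95  91  90  91  91  90  92  92  92  92
   94  94  91  92  94  94]
 [
[... 2419 characters left out ...]
6]
 [ 91  91  89  87  87  88  88  89  88  88  89  88  88  88  88  88  87  88
   89  91  91  92  90  91]
 [ 96  93  90  88  86  86  88  87  87  86  86  87  86  87  89  89  89  90
   91  95  95  95  94  95]
 [ 96  94  92  88  88  88  88  89  88  89  87  89  87  88  91  93  94  94
   93  95  95  96  95  96]
 [ 94  94  94  92  94  94  94  93  93  93  93  94  93  94  94  95  95  96
   96  97  96  95  96  97]
 [ 96  95  95  95  95  96  96  95  96  97  96  96  97  96  97  97  97  98
   97  98  96  98  98  97]]
[[125 125 125 ... 230 230 230]
 [125 125 126 ... 230 231 230]
 [125 125 125 ... 230 231 230]
 ...
 [ 93 104 111 ... 230 230 228]
 [ 70  79  87 ... 230 230 231]
 [ 58  63  68 ... 231 230 231]]
```

Run:
```python
from meas import *
s=load("scene")
for th in(150,170,190):
  rep(f"caps{th}",s,blob(s,(422,247),th,255,w=14),.022)
  rep(f"pod{th}",s,blob(s,(196,147),th,255,w=14),.024)
for nm,sd in (("long",(304,203)),("sq",(277,190)),("rnd",(250,178))):
    rep(nm+"floor",s,blob(s,sd,0,60,w=24,maxsat=256),.006)
a=cv2.resize(s["image"][225:290,205:285,::-1],(800,650)[:2],interpolation=cv2.INTER_NEAREST)[:600]
cv2.imwrite("pics/sd.png",a)
t=load("top"); a=cv2.resize(t["image"][140:180,230:290,::-1],(780,520),interpolation=cv2.INTER_NEAREST)
cv2.imwrite("pics/td.png",a)
```

```text
caps150 px 213 rect [440.9 297.8] [34.7 36.2] 35.3 circ 441.5 297.9 18.5
pod150 px 217 rect [ 443.8 -289.3] [63.8 38.3] 19.7 circ 444.8 -291.9 31.9
caps170 px 205 rect [440.7 297.9] [35.2 34. ] 63.2 circ 441.0 298.0 18.3
pod170 px 203 rect [ 442.9 -290.3] [60.6 38. ] 15.7 circ 443.3 -292.4 30.4
caps190 px 165 rect [439.7 297.9] [34.3 32.3] 63.1 circ 440.5 297.5 17.6
pod190 px 196 rect [ 442.5 -291. ] [60.  35.9] 19.8 circ 442.9 -292.4 30.1
longfloor px 536 rect [450.7  25.9] [53.  71.9] 88.1 circ 450.5 25.4 42.6
sqfloor px 286 rect [449.2 -46.6] [47.9 46.8] 88.5 circ 448.2 -46.3 30.6
rndfloor px 225 rect [ 446.4 -121. ] [44.2 48.5] 35.0 circ 447.2 -120.2 24.9
```

View pics/sd.png

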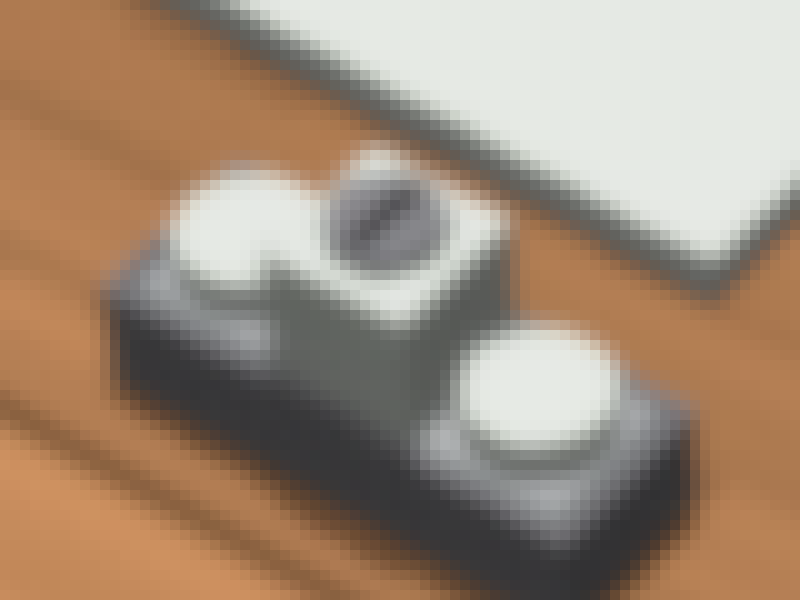

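View pics/td.png

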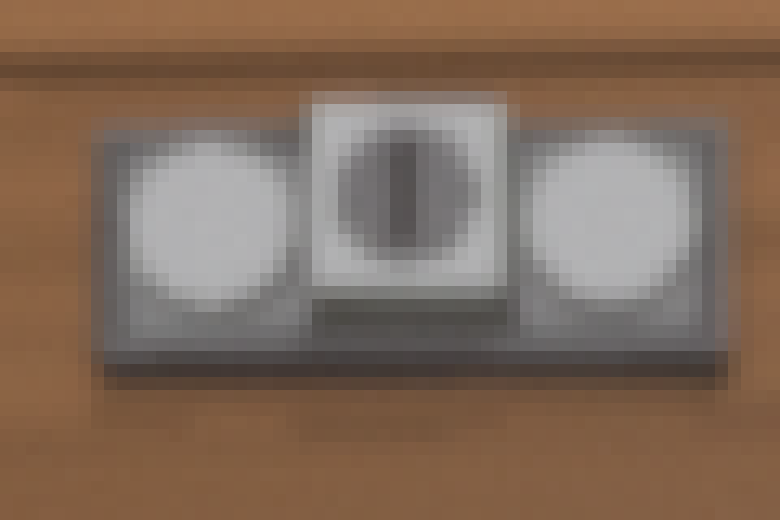

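The dispenser's top square spans columns 253–268.3 and rows 147–162 in the top view. The dial is at (243.3,246.8) in the scene view.

Run:
```python
from meas import *
t=load("top");s=load("scene")
print(onz(t,(260.7,154.5),.057),[onz(t,p,.057)[:2] for p in((253,147),(268.3,147),(268.3,162),(253,162))])
print(onz(t,(260.6,154.6),.061),onz(s,(243.3,246.8),.061))
def tri(a,b):
    A=[];B=[]
    for c,u in((t,a),(s,b)):
        o,d=ray(c,u);d/=np.linalg.norm(d);P=np.eye(3)-np.outer(d,d);A.append(P);B.append(P@o)
    return np.linalg.solve(sum(A),sum(B))
print("tri dial",tri((260.6,154.6),(243.3,246.8)))
# pod axis in both views via PCA of contour interior
for n,c,sd,lo in(("t",t,(408,254),135),("s",s,(196,147),150)):
    m=blob(c,sd,lo,255,w=22 if n=="t" else 14); m=cv2.morphologyEx(m,cv2.MORPH_CLOSE,np.ones((3,3)))
    ys,xs=np.nonzero(m);p=np.array([onz(c,q,.024)[:2] for q in zip(xs,ys)]);
    w,v=np.linalg.eigh(np.cov(p.T));print(n,p.mean(0),np.degrees(np.arctan2(v[1,1],v[0,1])),4*np.sqrt(w))
for n,c,sd,lo in(("t",t,(147,259),135),("s",s,(422,247),150)):
    m=blob(c,sd,lo,255,w=14);m=cv2.morphologyEx(m,cv2.MORPH_CLOSE,np.ones((5,5)))
    ys,xs=np.nonzero(m);print("caps",n,np.mean([onz(c,q,.022)[:2] for q in zip(xs,ys)],0))
```

```text
[0.66998153 0.03957115 0.057     ] [array([0.68734674, 0.05655688]), array([0.68680403, 0.02249678]), array([0.65270273, 0.02288194]), array([0.65322804, 0.05681005])]
[0.66879028 0.03966843 0.061     ] [0.6673499  0.03889566 0.061     ]
tri dial [0.66840174 0.03969989 0.06237943]
t [ 0.44719105 -0.28688716] -158.90392909778015 [0.03971724 0.06532205]
s [ 0.44400709 -0.28895807] -156.77188665948782 [0.04098494 0.06803196]
caps t [0.44412841 0.30013761]
caps s [0.44135686 0.29838657]
```

```bash
python3 -m handwheel '[[[0.01,-0.01,0.03,-0.08],[0.03,-0.04,0.06,-0.16],[0.055,-0.08,0.08,-0.24],[0.08,-0.12,0.09,-0.32],[0.105,-0.16,0.09,-0.40]]]' 80 20; python3 -m handwheel '[[[0.025,-0.04,0,-0.08],[0.05,-0.08,0,-0.16],[0.075,-0.12,0,-0.24],[0.1,-0.16,0,-0.32],[0.125,-0.2,0,-0.40]]]';  python3 -m handwheel '[[[0.025,-0.04,0,-0.08],[0.05,-0.08,0,-0.16],[0.075,-0.12,0,-0.24],[0.1,-0.16,0,-0.32],[0.125,-0.2,0,-0.40]]]'
```

```text
time: 0.6
tcp_pos: [0.3512, 0.5211, 0.3241]
tool_rot: [0.365, 0.931, 0.001, 0.0]
ft_force: [0.7, 1.4, -0.0]
opening: 0.0643
time: 1.1
tcp_pos: [0.4756, 0.3205, 0.3225]
tool_rot: [0.543, 0.84, -0.0, -0.0]
ft_force: [1.0, 0.3, -0.1]
opening: 0.064
time: 1.6
tcp_pos: [0.6006, 0.1206, 0.3225]
tool_rot: [0.699, 0.715, -0.0, -0.0]
ft_force: [1.1, 0.7, -0.5]
opening: 0.0635
```

```bash
python3 -m handwheel '[[[0.025,-0.03,-0.01,-0.01],[0.05,-0.06,-0.02,-0.03],[0.0684,-0.081,-0.06,-0.04],[0.0684,-0.081,-0.10,-0.04],[0.0684,-0.081,-0.14,-0.04]]]'; python3 -m handwheel '[[[0,0,-0.04,0],[0,0,-0.07,0],[0,0,-0.07,0],[0,0,-0.07,0]]]'
python3 - <<'E'
from h import *; from station import *
snap(1); crops(1,[("top",(262,158,45)),("scene",(245,262,45)),("scene",(245,240,90))],"pics/z1.png"); print(get_state()["tcp_pos"],get_state()["tool_rot"])
E
```

```text
time: 2.1
tcp_pos: [0.6687, 0.04, 0.1809]
tool_rot: [0.713, 0.702, -0.0, 0.0]
ft_force: [0.3, 0.7, 0.3]
opening: 0.064
time: 2.5
tcp_pos: [0.6685, 0.0411, 0.1127]
tool_rot: [0.712, 0.702, -0.0, -0.0]
ft_force: [1.3, 1.1, 0.1]
opening: 0.0637
[0.66952568 0.0411868  0.11444918] [0.71208291 0.70209431 0.00090328 0.00083001]
```

View pics/z1.png

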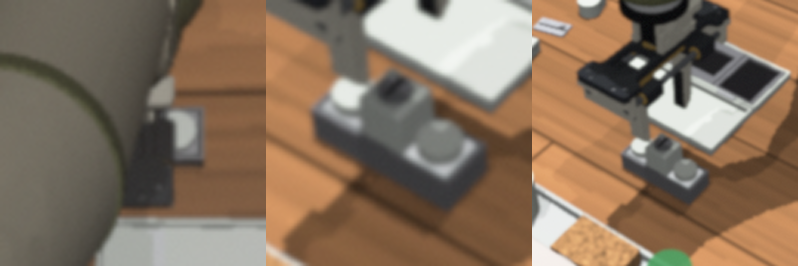

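The open jaws hang above the dispenser, aligned across the crate. I'll descend in small steps.

```bash
python3 -m handwheel '[[[0,-0.001,-0.03,0],[0,-0.001,-0.05,0],[0,-0.001,-0.05,0],[0,-0.001,-0.05,0]]]'
python3 - <<'E'
from h import *; from station import *
snap(2); crops(2,[("scene",(245,262,35)),("scene",(245,262,60))],"pics/z2.png");
E
```

```text
time: 3.0
tcp_pos: [0.6693, 0.0403, 0.0642]
tool_rot: [0.712, 0.702, 0.001, 0.001]
ft_force: [0.3, -0.1, 0.2]
opening: 0.0639
```

View pics/z2.png

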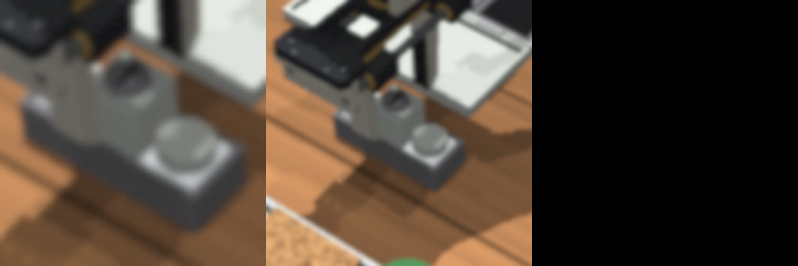

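```bash
python3 -m handwheel '[[[0,0,-0.01,0],[0,0,-0.02,0],[0,0,-0.02,0],[0,0,-0.02,0]]]'; python3 -m handwheel '[[[0,0,0,0],[0,0,0,0],[0,0,0,0],[0,0,0,0],[0,0,0,0]]]' 255 10;python3 -m handwheel '[[[0,0,0,0],[0,0,0,0],[0,0,0,0]]]' - 20
```

```text
time: 3.5
tcp_pos: [0.6682, 0.0402, 0.0421]
tool_rot: [0.712, 0.702, -0.0, -0.0]
ft_force: [0.1, 0.3, 0.4]
opening: 0.0636
time: 4.0
tcp_pos: [0.6687, 0.0404, 0.0428]
tool_rot: [0.712, 0.702, 0.0, 0.0]
ft_force: [-0.2, 0.1, -1.6]
opening: 0.0341
time: 4.3
tcp_pos: [0.6687, 0.0403, 0.0428]
tool_rot: [0.712, 0.702, 0.0, 0.0]
ft_force: [0.4, 0.5, 0.1]
opening: 0.0339
```

```bash
python3 -m handwheel '[[[0,0,0.004,0],[0,0,0.010,0],[0,0,0.016,0],[0,0,0.024,0],[0,0,0.032,0]]]'; python3 -m handwheel '[[[0,0,0.02,0],[0,0,0.05,0],[0,0,0.08,0],[0,0,0.08,0],[0,0,0.08,0]]]'
python3 - <<'E'
from h import *; from station import *
snap(3); crops(3,[("scene",(245,262,50)),("scene",(245,240,90))],"pics/z3.png");
E
```

```text
time: 4.8
tcp_pos: [0.6678, 0.0404, 0.0753]
tool_rot: [0.712, 0.702, -0.0, -0.0]
ft_force: [0.2, 0.4, -0.6]
opening: 0.0339
time: 5.3
tcp_pos: [0.6682, 0.0405, 0.1555]
tool_rot: [0.712, 0.702, 0.0, 0.0]
ft_force: [-0.9, 0.2, -1.2]
opening: 0.0339
```

View pics/z3.png

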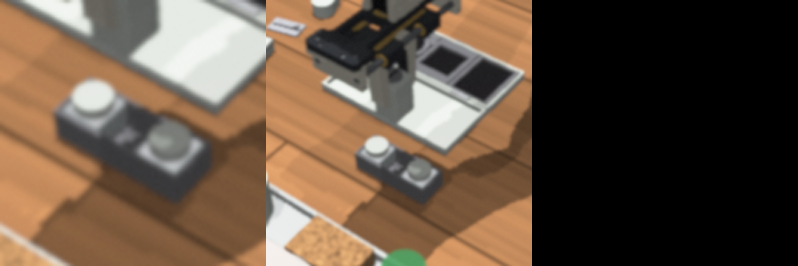

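The dispenser is lifted out and both jars stayed in the crate. Next I'll carry it to the square well.

```bash
python3 -m handwheel '[[[-0.042,-0.016,0,0],[-0.084,-0.032,0,0],[-0.126,-0.048,0,0],[-0.168,-0.064,0,0],[-0.211,-0.082,0,0]]]'; python3 -m handwheel '[[[0,0,-0.03,0],[0,0,-0.06,0],[0,0,-0.075,0],[0,0,-0.075,0],[0,0,-0.075,0]]]'
python3 - <<'E'
from h import *; from station import *
snap(4); crops(4,[("scene",(270,190,50)),("scene",(245,220,90)),("top",(299,250,55))],"pics/z4.png"); print(get_state()["tcp_pos"])
E
```

```text
time: 5.9
tcp_pos: [0.4551, -0.0419, 0.1538]
tool_rot: [0.712, 0.702, -0.001, -0.001]
ft_force: [0.3, -0.8, 0.1]
opening: 0.0339
time: 6.4
tcp_pos: [0.4569, -0.0419, 0.0793]
tool_rot: [0.712, 0.702, -0.001, -0.001]
ft_force: [0.2, 0.1, -0.3]
opening: 0.0338
[ 0.45759155 -0.04174468  0.08006717]
```

View pics/z4.png

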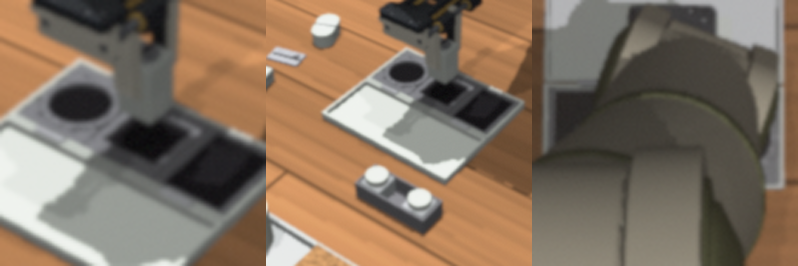

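The dispenser hangs over the middle (square) well, so I'll lower it.

```bash
python3 -m handwheel '[[[0,0,-0.01,0],[0,0,-0.02,0],[0,0,-0.028,0],[0,0,-0.031,0],[0,0,-0.031,0]]]'; python3 -m handwheel '[[[0,0,-0.001,0],[0,0,-0.002,0],[0,0,-0.002,0],[0,0,-0.002,0]]]'
```

```text
time: 7.0
tcp_pos: [0.4571, -0.0418, 0.048]
tool_rot: [0.712, 0.702, -0.0, -0.0]
ft_force: [-0.1, -0.4, -0.1]
opening: 0.0338
time: 7.4
tcp_pos: [0.4576, -0.0416, 0.0468]
tool_rot: [0.712, 0.702, 0.0, 0.0]
ft_force: [-0.4, 0.2, -0.8]
opening: 0.0341
```

```bash
python3 -m handwheel '[[[0,0,-0.001,0],[0,0,-0.001,0],[0,0,-0.001,0]]]';python3 -m handwheel '[[[0,0,-0.001,0],[0,0,-0.001,0],[0,0,-0.001,0]]]'
```

```text
time: 7.7
tcp_pos: [0.4575, -0.0417, 0.0457]
tool_rot: [0.712, 0.702, 0.0, 0.0]
ft_force: [0.1, 0.2, -0.3]
opening: 0.0338
time: 8.0
tcp_pos: [0.4576, -0.0416, 0.0454]
tool_rot: [0.712, 0.702, 0.0, 0.0]
ft_force: [-1.1, -0.2, 15.9]
opening: 0.0337
```

It touched the floor at the expected height with 16 N. I'll ease off slightly and open.

```bash
python3 -m handwheel '[[[0,0,0.0008,0],[0,0,0.0008,0]]]';python3 -m handwheel '[[[0,0,0,0],[0,0,0,0],[0,0,0,0],[0,0,0,0]]]' 80;python3 -m handwheel '[[[0,0,0.03,0],[0,0,0.08,0],[0,0,0.12,0],[0,0.04,0.14,0],[-0.00,0.08,0.15,0]]]'
python3 - <<'E'
from h import *; from station import *
snap(5); crops(5,[("scene",(270,190,50)),("scene",(245,220,90)),("top",(299,250,55))],"pics/z5.png");
E
```

```text
time: 8.2
tcp_pos: [0.4575, -0.0417, 0.0455]
tool_rot: [0.712, 0.702, 0.0, 0.0]
ft_force: [0.1, -0.1, -0.9]
opening: 0.0337
time: 8.6
tcp_pos: [0.4574, -0.0417, 0.0453]
tool_rot: [0.712, 0.702, -0.0, -0.0]
ft_force: [-0.1, 0.4, 0.3]
opening: 0.061
time: 9.1
tcp_pos: [0.4582, 0.0386, 0.1976]
tool_rot: [0.713, 0.701, 0.002, 0.001]
ft_force: [0.7, 0.3, -0.5]
opening: 0.0639
```

View pics/z5.png

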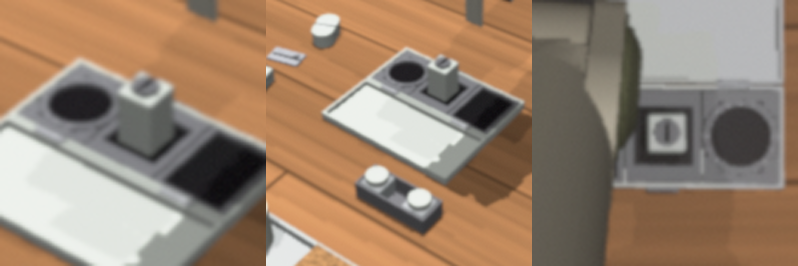

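The dispenser stands upright and centred in the square well. Next is the capsule at (0.443, 0.2995).

```bash
python3 -m handwheel '[[[-0.003,0.048,0,0],[-0.006,0.096,0,0],[-0.009,0.144,0,0],[-0.012,0.192,0,0],[-0.014,0.24,0,0]]]'; python3 -m handwheel '[[[-0.001,0.021,-0.03,0],[-0.001,0.021,-0.07,0],[-0.001,0.021,-0.11,0],[-0.001,0.021,-0.13,0],[-0.001,0.021,-0.13,0],[-0.001,0.021,-0.13,0]]]'; python3 -m handwheel '[[[-0.001,0.021,-0.03,0],[-0.001,0.021,-0.07,0],[-0.001,0.021,-0.11,0],[-0.001,0.021,-0.13,0],[-0.001,0.021,-0.13,0]]]';python3 - <<'E'
from h import *; from station import *
snap(6); crops(6,[("scene",(422,245,25)),("scene",(422,240,60)),("top",(147,259,55))],"pics/z6.png"); print(get_state()["tcp_pos"])
E
```

```text
time: 9.7
tcp_pos: [0.443, 0.2797, 0.1952]
tool_rot: [0.712, 0.702, -0.0, 0.0]
ft_force: [-0.7, 0.5, -0.3]
opening: 0.064
time: 10.2
tcp_pos: [0.4413, 0.2977, 0.0627]
tool_rot: [0.712, 0.702, -0.003, -0.0]
ft_force: [0.2, -0.6, -0.7]
opening: 0.0638
[0.44268892 0.29860037 0.06540893]$[0]: bad value
```

View pics/z6.png

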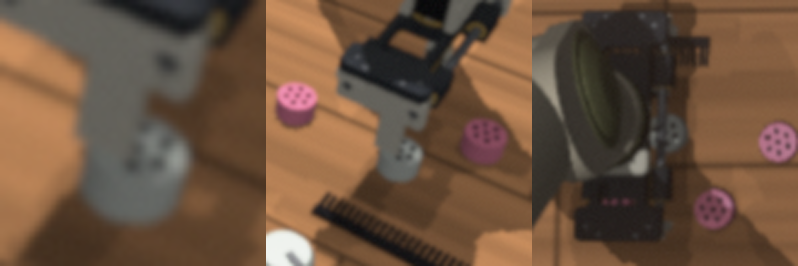

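The jaws are above the white capsule, with the pink ones clear. Descend and grip.

```bash
python3 -m handwheel '[[[0.0005,0.001,-0.015,0],[0.0005,0.001,-0.03,0],[0.0005,0.001,-0.042,0],[0.0005,0.001,-0.042,0],[0.0005,0.001,-0.042,0]]]'; python3 -m handwheel '[[[0,0,0,0],[0,0,0,0],[0,0,0,0],[0,0,0,0],[0,0,0,0]]]' 255 8;python3 -m handwheel '[[[0,0,0,0],[0,0,0,0]]]' - 15
```

```text
time: 10.8
tcp_pos: [0.4433, 0.3003, 0.0241]
tool_rot: [0.712, 0.702, 0.0, 0.0]
ft_force: [0.6, -0.2, 0.6]
opening: 0.0636
time: 11.3
tcp_pos: [0.443, 0.3004, 0.0236]
tool_rot: [0.712, 0.702, 0.0, 0.0]
ft_force: [-1.0, 0.7, 2.4]
opening: 0.0357
time: 11.5
tcp_pos: [0.443, 0.3004, 0.0236]
tool_rot: [0.712, 0.702, 0.0, -0.0]
ft_force: [-1.9, 0.1, 6.0]
opening: 0.0355
```

```bash
python3 -m handwheel '[[[0,0,0.015,0],[0,0,0.05,0],[0,0,0.10,0],[0,0,0.14,0],[0,0,0.14,0]]]'
python3 - <<'E'
from h import *
snap(7); crops(7,[("scene",(422,225,40)),("scene",(422,220,80))],"pics/z7.png")
E
python3 -m handwheel '[[[0.002,-0.04,0,0],[0.003,-0.085,0,0],[0.004,-0.13,0,0],[0.005,-0.175,0,0],[0.006,-0.22,0,0]]]'; python3 -m handwheel '[[[0.002,-0.04,0,0],[0.003,-0.085,0,0],[0.005,-0.13,0,0],[0.007,-0.175,0,0],[0.007,-0.194,0,0]]]'
```

```text
time: 12.0
tcp_pos: [0.4449, 0.3013, 0.1678]
tool_rot: [0.712, 0.702, 0.004, 0.0]
ft_force: [0.2, 1.4, 0.1]
opening: 0.0353
time: 12.6
tcp_pos: [0.4479, 0.0785, 0.162]
tool_rot: [0.712, 0.702, -0.001, -0.0]
ft_force: [1.9, -0.4, -0.5]
opening: 0.0357
time: 13.1
tcp_pos: [0.4549, -0.1176, 0.1622]
tool_rot: [0.714, 0.701, -0.001, -0.0]
ft_force: [-0.6, 0.8, -1.7]
opening: 0.0351
```

View pics/z7.png

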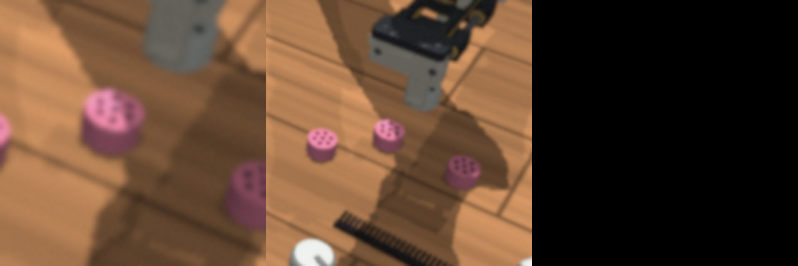

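The capsule has gone from the table and the opening still reads 35 mm. I'll lower over the round well.

```bash
python3 -m handwheel '[[[0.001,0.002,-0.03,0],[0.001,0.003,-0.06,0],[0.001,0.003,-0.09,0],[0.001,0.003,-0.10,0],[0.001,0.003,-0.10,0]]]'
python3 - <<'E'
from h import *; from station import *
snap(8); crops(8,[("scene",(255,175,45)),("scene",(265,190,80)),("top",(315,250,55))],"pics/z8.png"); print(get_state()["tcp_pos"])
E
```

```text
time: 13.6
tcp_pos: [0.4555, -0.1107, 0.0616]
tool_rot: [0.712, 0.702, -0.001, -0.002]
ft_force: [0.7, -0.1, 0.5]
opening: 0.0353
[ 0.45667963 -0.11085043  0.06353262]
```

View pics/z8.png

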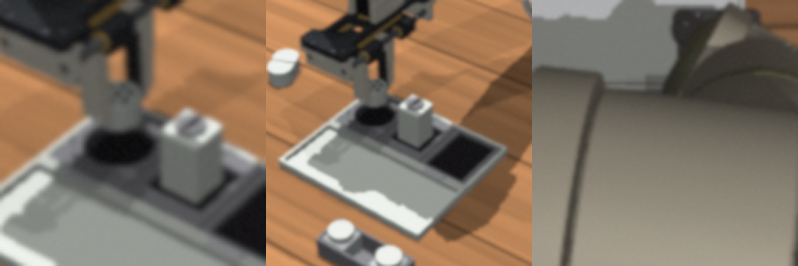

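The capsule is held over the round well. I'll correct y by −2.5 mm and go down.

```bash
python3 -m handwheel '[[[0,-0.0025,-0.01,0],[0,-0.0025,-0.02,0],[0,-0.0025,-0.03,0],[0,-0.0025,-0.03,0],[0,-0.0025,-0.03,0]]]'; python3 -m handwheel '[[[0,0,-0.001,0],[0,0,-0.002,0],[0,0,-0.002,0],[0,0,-0.002,0]]]';python3 -m handwheel '[[[0,0,-0.001,0],[0,0,-0.001,0],[0,0,-0.001,0]]]'
```

```text
time: 14.2
tcp_pos: [0.4567, -0.1132, 0.0331]
tool_rot: [0.712, 0.702, -0.0, -0.0]
ft_force: [-0.8, 0.8, 0.1]
opening: 0.0352
time: 14.6
tcp_pos: [0.457, -0.1132, 0.0316]
tool_rot: [0.712, 0.702, 0.0, 0.0]
ft_force: [-1.2, 0.3, -0.1]
opening: 0.0355
time: 14.9
tcp_pos: [0.457, -0.1132, 0.0304]
tool_rot: [0.712, 0.702, -0.0, 0.0]
ft_force: [-0.0, -0.6, 0.4]
opening: 0.0355
```

```bash
python3 -m handwheel '[[[0,0,-0.0007,0],[0,0,-0.0007,0],[0,0,-0.0007,0]]]'
```

```text
time: 15.2
tcp_pos: [0.457, -0.1132, 0.0297]
tool_rot: [0.712, 0.702, -0.0, 0.0]
ft_force: [0.5, 0.6, -0.1]
opening: 0.0353
```

```bash
python3 -m handwheel '[[[0,0,-0.0005,0],[0,0,-0.0005,0],[0,0,-0.0005,0]]]'; python3 -m handwheel '[[[0,0,-0.0005,0],[0,0,-0.0005,0],[0,0,-0.0005,0]]]'
```

```text
time: 15.5
tcp_pos: [0.457, -0.1132, 0.0296]
tool_rot: [0.712, 0.702, 0.0, 0.0]
ft_force: [-0.6, 0.7, 7.4]
opening: 0.036
time: 15.8
tcp_pos: [0.457, -0.1132, 0.0293]
tool_rot: [0.712, 0.702, 0.0, 0.0]
ft_force: [-2.0, 0.0, 11.9]
opening: 0.0354
```

Contact came at the expected height. Release, lift and check.

```bash
python3 -m handwheel '[[[0,0,0.0007,0],[0,0,0.0007,0]]]';python3 -m handwheel '[[[0,0,0,0],[0,0,0,0],[0,0,0,0],[0,0,0,0]]]' 80;python3 -m handwheel '[[[0,0,0.03,0],[0,0,0.08,0],[0,0,0.12,0],[0,-0.04,0.13,0.13],[0,-0.085,0.13,0.26]]]'
python3 - <<'E'
from h import *; from station import *
snap(9); crops(9,[("scene",(260,185,45)),("scene",(265,190,80)),("top",(315,250,55))],"pics/z9.png"); print(get_state()["tcp_pos"])
E
```

```text
time: 16.0
tcp_pos: [0.457, -0.1132, 0.0295]
tool_rot: [0.712, 0.702, 0.0, 0.0]
ft_force: [0.7, -0.2, -0.1]
opening: 0.0354
time: 16.4
tcp_pos: [0.4569, -0.1132, 0.0293]
tool_rot: [0.712, 0.702, -0.0, -0.0]
ft_force: [-0.6, -0.5, 0.4]
opening: 0.0616
time: 16.9
tcp_pos: [0.459, -0.1964, 0.1616]
tool_rot: [0.61, 0.792, 0.001, 0.002]
ft_force: [0.3, -0.2, -0.9]
opening: 0.0642
[ 0.45665716 -0.20449294  0.1606015 ]
```

View pics/z9.png

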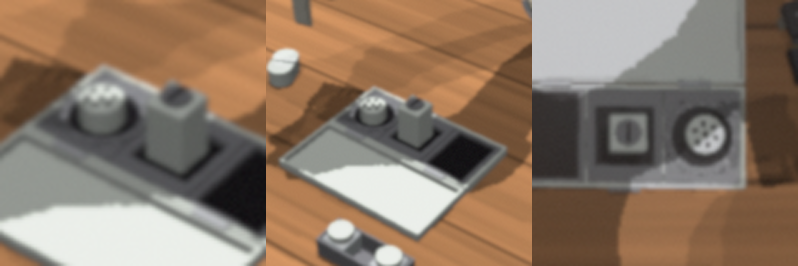

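The capsule sits in its well, holes up. For the pod I'll check the joint margin first.

Run:
```python
from station import *; s=get_state(); print(s["qpos"].round(3),s["tool_rot"])
```

```text
[ 0.114  0.451  0.266  2.192 -0.228  0.52   0.796] [ 6.16223620e-01  7.87567813e-01 -4.52496959e-04  2.27688585e-03]
```

```bash
python3 -m handwheel '[[[-0.002,-0.02,0,-0.14],[-0.004,-0.04,0,-0.28],[-0.006,-0.06,0,-0.42],[-0.0107,-0.0835,0,-0.56],[-0.0107,-0.0835,0,-0.70]]]'; python3 -m handwheel '[[[0,0,-0.02,-0.14],[0,0,-0.04,-0.28],[0,0,-0.06,-0.42],[0,0,-0.08,-0.56],[0,0,-0.09,-0.70]]]'; python3 -m handwheel '[[[0,0,0,-0.024],[0,0,0,-0.024],[0,0,0,-0.024]]]'
python3 - <<'E'
from h import *; from station import *
snap(10); crops(10,[("scene",(195,150,25)),("scene",(195,150,60)),("top",(408,254,55))],"pics/z10.png"); s=get_state();print(s["tcp_pos"],s["tool_rot"],s["qpos"][6])
a,b=s["tool_rot"][:2];print(np.degrees(np.arctan2(b*b-a*a,2*a*b)))
E
```

```text
time: 17.5
tcp_pos: [0.4453, -0.2845, 0.1595]
tool_rot: [0.851, 0.525, -0.0, 0.001]
ft_force: [-0.3, 0.3, 0.2]
opening: 0.0638
time: 18.0
tcp_pos: [0.4455, -0.2811, 0.0678]
tool_rot: [0.979, 0.204, -0.001, -0.001]
ft_force: [1.0, 0.8, 0.1]
opening: 0.0638
time: 18.3
tcp_pos: [0.4464, -0.2817, 0.07]
tool_rot: [0.981, 0.197, 0.0, 0.0]
ft_force: [-0.4, 0.9, -0.1]
opening: 0.064
[ 0.44655462 -0.28175898  0.07008213] [9.80595880e-01 1.96039350e-01 4.86137422e-04 2.38604337e-04] 0.06441535498166662
-67.38910482058674
```

View pics/z10.png

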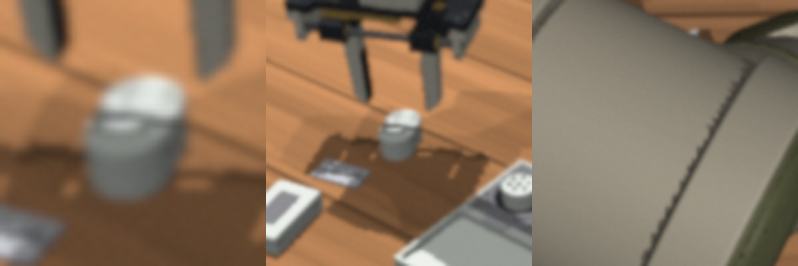

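The jaws straddle the pod's width. TCP y is 6 mm off target, so I'll correct it while descending.

```bash
python3 -m handwheel '[[[-0.0005,-0.0063,-0.005,0],[-0.0005,-0.0063,-0.02,0],[-0.0005,-0.0063,-0.035,0],[-0.0005,-0.0063,-0.047,0],[-0.0005,-0.0063,-0.047,0]]]';python3 -m handwheel '[[[-0.0,0,0,0],[0,0,0,0]]]'
python3 - <<'E'
from h import *; from station import *
snap(11); crops(11,[("scene",(195,150,25)),("scene",(195,150,60))],"pics/z11.png"); s=get_state();print(s["tcp_pos"])
E
```

```text
time: 18.9
tcp_pos: [0.4452, -0.2883, 0.0214]
tool_rot: [0.981, 0.195, -0.0, -0.001]
ft_force: [-1.1, 1.2, -0.1]
opening: 0.0639
time: 19.1
tcp_pos: [0.4459, -0.2884, 0.023]
tool_rot: [0.981, 0.195, 0.0, 0.0]
ft_force: [0.0, 0.9, -0.2]
opening: 0.0638
[ 0.4460565  -0.28820522  0.02299561]
```

View pics/z11.png

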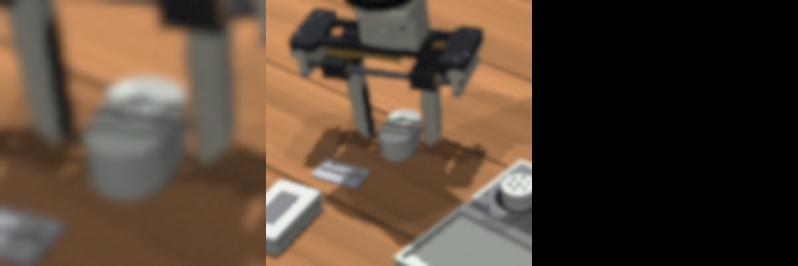

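Run:
```python
from h import *
s=load("scene",11)
for X in([.446,-.288,.024],[.446,-.288,.009]):print(proj(s,X))
print([onz(s,p,.009).round(4) for p in((181,151),(210.4,155),(195.9,153.2))])
```

```text
[194.511995   147.15597212]
[195.21908405 152.23693943]
[array([ 0.462 , -0.3197,  0.009 ]), array([ 0.4334, -0.2504,  0.009 ]), array([ 0.448, -0.284,  0.009])]
```

The finger midpoint agrees with the pod centre, so I'll close.

```bash
python3 -m handwheel '[[[0,0,0,0],[0,0,0,0],[0,0,0,0],[0,0,0,0],[0,0,0,0]]]' 255 8;python3 -m handwheel '[[[0,0,0,0],[0,0,0,0]]]' - 20; python3 -m handwheel '[[[0,0,0.015,0],[0,0,0.05,0],[0,0,0.09,0],[0,0,0.13,0],[0,0,0.13,0]]]'
python3 - <<'E'
from h import *; from station import *
snap(12); crops(12,[("scene",(195,135,40)),("scene",(195,150,60))],"pics/z12.png"); s=get_state();print(s["tcp_pos"],s["tool_rot"])
E
```

```text
time: 19.7
tcp_pos: [0.4458, -0.2879, 0.0225]
tool_rot: [0.981, 0.195, 0.0, -0.0]
ft_force: [-0.1, 0.3, 2.1]
opening: 0.0361
time: 19.9
tcp_pos: [0.4458, -0.2879, 0.0225]
tool_rot: [0.981, 0.195, 0.0, -0.0]
ft_force: [0.1, 1.0, 2.4]
opening: 0.0359
time: 20.4
tcp_pos: [0.4471, -0.2893, 0.1563]
tool_rot: [0.981, 0.195, 0.002, 0.002]
ft_force: [0.5, -0.3, -0.6]
opening: 0.0363
[ 0.44624673 -0.28764829  0.15286588] [9.80688135e-01 1.95576449e-01 7.23444482e-04 3.34812251e-04]
```

View pics/z12.png

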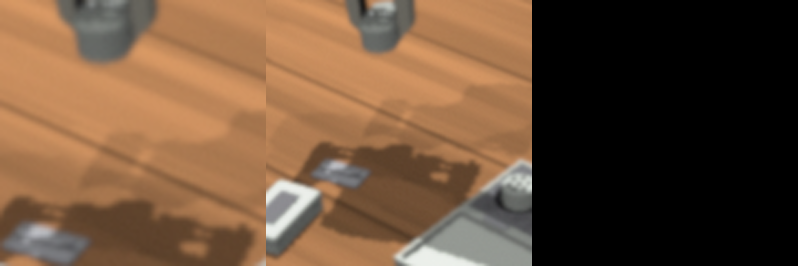

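The pod is held (36 mm). Next I'll carry it over to the long well, turning −0.41 rad.

```bash
python3 -m handwheel '[[[0.002,0.035,0.01,-0.06],[0.004,0.075,0.01,-0.12],[0.006,0.115,0.01,-0.18],[0.008,0.155,0.01,-0.24],[0.009,0.195,0.01,-0.30]]]'; python3 -m handwheel '[[[0.001,0.04,0,-0.05],[0.002,0.08,0,-0.11],[0.004,0.12,0,-0.11],[0.004,0.124,0,-0.11],[0.004,0.124,0,-0.11]]]'; python3 -m handwheel '[[[0,0,-0.03,0],[0,0,-0.06,0],[0,0,-0.09,0],[0,0,-0.095,0],[0,0,-0.095,0]]]'
python3 - <<'E'
from h import *; from station import *
snap(13); crops(13,[("scene",(295,195,45)),("scene",(270,190,80)),("top",(299,250,55))],"pics/z13.png"); s=get_state();print(s["tcp_pos"],s["tool_rot"])
a,b=s["tool_rot"][:2];print(np.degrees(np.arctan2(b*b-a*a,2*a*b)))
E
```

```text
time: 21.0
tcp_pos: [0.454, -0.0914, 0.1611]
tool_rot: [0.999, 0.045, -0.001, 0.0]
ft_force: [1.4, 1.0, -0.7]
opening: 0.0356
time: 21.5
tcp_pos: [0.4581, 0.032, 0.1612]
tool_rot: [1.0, -0.007, -0.001, 0.001]
ft_force: [0.2, -0.9, -1.3]
opening: 0.0358
time: 22.0
tcp_pos: [0.4579, 0.0287, 0.0663]
tool_rot: [1.0, -0.01, -0.001, 0.0]
ft_force: [-0.6, -0.5, -0.2]
opening: 0.0357
[0.4586682  0.02935069 0.06744288] [ 9.99950720e-01 -9.92263422e-03 -2.07280320e-04  2.36526014e-04]
-91.13706884034906
```

View pics/z13.png

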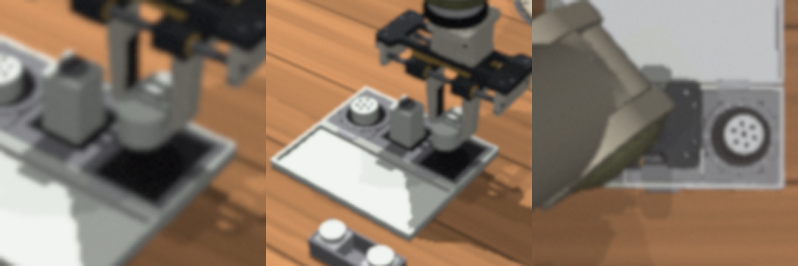

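The pod is aligned over the long well. Now I'll lower it.

```bash
python3 -m handwheel '[[[0.001,0.0025,-0.01,0],[0.001,0.0025,-0.02,0],[0.001,0.0025,-0.03,0],[0.001,0.0025,-0.035,0],[0.001,0.0025,-0.035,0]]]'; python3 -m handwheel '[[[0,0,-0.001,0],[0,0,-0.002,0],[0,0,-0.002,0],[0,0,-0.002,0]]]';python3 -m handwheel '[[[0,0,-0.001,0],[0,0,-0.001,0],[0,0,-0.001,0]]]'
```

```text
time: 22.6
tcp_pos: [0.46, 0.0329, 0.0326]
tool_rot: [1.0, -0.009, 0.0, 0.0]
ft_force: [0.2, -0.7, -0.7]
opening: 0.0357
time: 23.0
tcp_pos: [0.4598, 0.0336, 0.0306]
tool_rot: [1.0, -0.008, 0.0, 0.0]
ft_force: [-0.0, 0.3, -0.9]
opening: 0.0358
time: 23.3
tcp_pos: [0.4597, 0.0335, 0.0294]
tool_rot: [1.0, -0.009, -0.0, -0.0]
ft_force: [0.7, 0.4, -0.8]
opening: 0.0358
```

```bash
python3 -m handwheel '[[[0,-0.0015,-0.0005,0],[0,-0.0015,-0.0005,0],[0,-0.0015,-0.0005,0]]]'; python3 -m handwheel '[[[0,0,-0.0007,0],[0,0,-0.0007,0],[0,0,-0.0007,0]]]'
```

```text
time: 23.6
tcp_pos: [0.4597, 0.0319, 0.0289]
tool_rot: [1.0, -0.009, -0.0, -0.0]
ft_force: [-0.3, 0.7, -0.9]
opening: 0.0357
time: 23.9
tcp_pos: [0.4598, 0.032, 0.0284]
tool_rot: [1.0, -0.009, 0.0, -0.0]
ft_force: [-1.9, -0.3, 5.8]
opening: 0.036
```

Contact came at the expected height. Release with a limited opening and retreat.

```bash
python3 -m handwheel '[[[0,0,0,0],[0,0,0,0],[0,0,0,0],[0,0,0,0]]]' 115;python3 -m handwheel '[[[0,0,0.02,0],[0,0,0.06,0],[0,0,0.11,0],[0,0,0.16,0],[0,0,0.2,0]]]';python3 -m handwheel '[[[0.01,0.04,0,0],[0.02,0.08,0,0],[0.03,0.125,0,0],[0.03,0.17,0,0],[0.03,0.21,0,0]]]';python3 -m handwheel '[[[0,0.04,0,0],[0,0.05,0,0],[0,0.05,0,0],[0,0.05,0,0],[0,0.05,0,0]]]'
python3 - <<'E'
from h import *; from station import *
snap(14); crops(14,[("scene",(285,190,45)),("scene",(245,262,40)),("top",(299,250,55))],"pics/z14.png")
for n in("scene","top"): cv2.imwrite(f"pics/{n}14.png",load(n,14)["image"][:,:,::-1])
E
```

```text
time: 24.3
tcp_pos: [0.4598, 0.032, 0.0282]
tool_rot: [1.0, -0.009, -0.0, 0.0]
ft_force: [0.5, -0.1, -0.4]
opening: 0.051
time: 24.8
tcp_pos: [0.4595, 0.0316, 0.2304]
tool_rot: [1.0, -0.009, 0.0, 0.0]
ft_force: [-0.1, 1.1, 0.2]
opening: 0.0513
time: 25.3
tcp_pos: [0.4894, 0.2444, 0.228]
tool_rot: [1.0, -0.008, -0.0, -0.0]
ft_force: [1.2, 0.0, -0.1]
opening: 0.0508
time: 25.8
tcp_pos: [0.4899, 0.29, 0.2285]
tool_rot: [1.0, -0.01, -0.0, 0.0]
ft_force: [0.1, -0.6, -0.3]
opening: 0.051
```

View pics/z14.png

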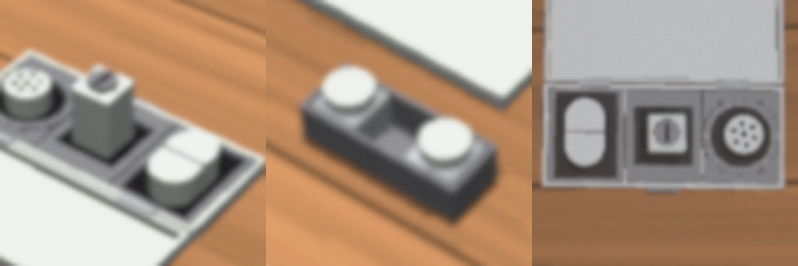

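View pics/scene14.png

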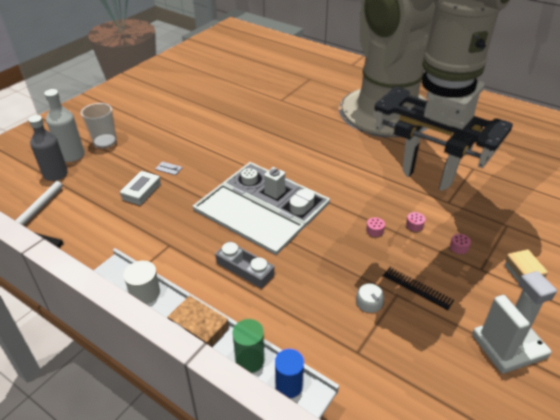

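The pod, dispenser and capsule each lie in their own well. Both jars are in the crate, and the cap (370,298) and soap case (140,187) haven't moved. I'll do one numeric check, then hand in.

Run:
```python
from meas import *
t=load("top",14);s=load("scene",14)
rep("pod top",t,blob(t,(275,249),135,255,w=18),.030); rep("pod sc",s,blob(s,(302,199),170,255,w=16),.030)
rep("caps top",t,blob(t,(330,250),135,255,w=14),.028); rep("caps sc",s,blob(s,(249,175),170,255,w=10),.028)
a=load("scene",0)["image"].astype(int);d=np.abs(a-s["image"]).max(2)
for n,(x,y) in dict(cap=(370,298),soap=(140,187),ja=(231,250),jb=(260,266)).items(): print(n,d[y-8:y+8,x-8:x+8].mean().round(1))
from station import *
close_job()
```

```text
pod top px 388 rect [461.7  31.9] [33.4 57.8] 89.3 circ 461.7 31.8 30.0
pod sc px 354 rect [457.2  18.2] [65.1 64.1] 89.5 circ 452.7 18.5 39.6
caps top px 188 rect [ 457.6 -114.9] [33.4 31.2] 89.2 circ 457.3 -114.2 17.4
caps sc px 160 rect [ 452.7 -121. ] [43.9 37.4] 83.0 circ 452.3 -122.6 24.6
cap 9.9
soap 10.5
ja 18.4
jb 10.6
the job is handed in; nothing more can be done
```

All three parts are in their compartments, placed in the order given, and the job was handed in at about 26 s of the 88 s allowed. I pulled the dispenser straight up out of the crate and set it in the square well. Then I put the capsule in the round well and the pod in the long one.

- **Placing:** each part touched its well floor at the height I had worked out. The largest wrist force I read was 16 N, when the dispenser touched down.
- **Top-view check:** the last pictures show all three parts flat and right way up. The pod centre came out about 2 mm from its well centre and the capsule about 1–2 mm; I judged the dispenser by eye only.
- **Look-alikes:** the jars, bottle cap and soap case look where they were. The before/after picture difference there was small (about 10–18 grey levels), but I can't separate that from shifted shadows.
- **Check that disagreed:** the final scene-camera measurements were off, at about 14 mm for the pod and 7 mm for the capsule, with outlines too large (65 mm across the pod, 44 mm across the capsule). I put this down to the white mask merging each part's top with its bright sides or box edges, and did not measure again. The top view and the scene picture itself both show the parts correctly placed.

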